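Set the cam of the plunger fixture with the open spanner

ROBOT

A 6-joint arm with a two-finger parallel gripper is mounted at the origin on a cart in front of the work surface, level with it; the furniture and walls round the work are solid. World frame = base frame: x ahead of the robot, y to its left, z up, the work surface at z = 0. Lengths are in mm, angles in degrees, forces in N, time in s.
With the tool pointing down it reaches from about 350 to 850 mm from the base axis. Payload 8.1 kg.
Tool frame: the origin (TCP) lies at the very end of the fingers, on their centre line; the grasp point (between the pads) lies 19 mm behind it; z points along the fingers, y is the line along which they close (so a half turn about z gives the same grasp; the last joint's range is limited). The gripper opens to 85 mm and grips with 20 to 120 N. Pads are 22 mm wide; open, the fingers measure 114 mm over their backs; the gripper's body (76 mm by 85 mm) begins 54 mm behind the grasp point. The pads swing forward as they close: fully open they stand 13 mm farther back than shut.
Start: joints at [61.054, 7.471, 85.268, -0, 87.261, -4.893], TCP at [244.526, 547.916, 231.292] pointing down, gripper open.
Joint ranges: [-169.43, 169.43], [-51.17, 129.36], [1.28, 143.12], [-76.62, 256.62], [0, 156.53], [-152.29, 152.29]. Speed limits (degrees/s): [136.94, 136.94, 159.86, 180, 180, 180].

INTERFACE

Orientations are given as [roll, pitch, yaw] about the fixed x, y, z axes, in that order (R = Rz(yaw) Ry(pitch) Rx(roll)).
In Python, from bench import * gives the robot as it stands.
- The arm moves only by the tool play_rows, never from a script. Its argument "increments" is a list of rows, each a list of 3 entries, a list of its own where there are three numbers: the gripper's target within -1 to 1 (fully open at 1, half-way at 0, shut at -1), then the shift along the tool's x, y, z in mm, then the turn about the tool's z in rad. A call has 1 to 12 rows; each row shifts and turns the commanded pose from where the row before left it, along the tool's axes as they then stand; what a row does not reach is not made up. A row lasts 1/12 s, in which the tool goes at most 41.7 mm and 7.16 degrees, less where a joint would pass 70% of its speed; a pose out of reach is approached as far as the arm can. A call is refused whole if a number of a shift passes 41.7 or a number of a turn 0.125, either way. A call with a gripper value outside its range is refused whole. The fingers move at their own pace and stop on an object; "force" is the grip in N (left out, the last holds). Time passes only in rows, so rows that do not move let the fingers close. It gives the time, the measured TCP pose, the force, the opening and the grip force at its end, in the units of the state.
- sense(): the state, without advancing time (a new reading comes with each control period).
- snapshot(name): name is "scene" or "top" or "wrist"; returns a dict with "color" (384x512x3 uint8, red, green, blue), "intrinsics" (3x3 intrinsics, pixels), "world_from_camera" (4x4, takes a point from camera to world coordinates). Camera axes: x right, y down, z forward; pixel columns grow to the right and rows downward; lengths in mm; the calibration is good to about 2 mm. A picture is of the moment at which its call begins. There is no depth.
- hand_in(): hands the job in; it is judged then, once.
Trained networks look in a picture, given as the dict that the camera call returned (one of the last four; its "shot" number tells which), for a name from the list of things; names that differ only in an ending like _2 or _b are one class to them, and where a whole thing is asked for, a point or a joint stands for the part that bears it (a point fixed in the world has none). Each returns a list of dicts, best first, with "p" (0 to 1); they miss things now and then, are a little off and sometimes report something else, mostly with a low value. They report only what shows in the picture. A call takes as long as a camera call. They do not tell look-alikes from the thing itself.
- find_in(query, picture): "xyz" ([x, y, z] in mm, in the coordinates of the camera as it stood for that picture, good to about 4 mm: the middle of the surface that is visible of it).
- regions_of(query, picture): "mask" (384x512 bool, what is visible of it).
- pinpoint(query, picture): "xyz" ([x, y, z] in mm, in the coordinates of the camera as it stood for that picture, good to about 4 mm: a listed point, or the origin of a listed thing).
The state is a dict: "time": time; "joint_pos": joint angles; "qd": joint speeds; "joint_efforts": joint torques, N m; "tool_pos": TCP position; "tcp_rot": TCP orientation; "ft_force": force on the tool from outside, world axes, zero at the start; "wrist_torque": the same for the moment, N m; "finger_gap": finger opening in mm; "grip_force": force on a finger pad.
Only numpy, scipy, OpenCV 4.12 (cv2) and the standard library are available. Lean on these libraries where they do the work, as an engineer would, in place of code of your own. Each camera call takes 0.05 s, during which the arm holds its last target. There are 200 camera calls.

TASK

Set the fixture's cam so that its high point presses squarely on the sprung plunger, turning it only with the open-ended spanner and never with the fingers. Draw the spanner fully out of its holder by the head, lay it flat on the worktop and let go; then take it by the handle, slide its open jaw sideways onto the square of the cam spindle and turn the cam counter-clockwise. Then slide the spanner off, lay it flat on the worktop clear of the fixture and let go, without disturbing the cam, the beaker or the brown bottles.

Things in the scene. Friction and masses are not known exactly. Their poses are not given: they have to be found in the camera images.
- fixture: Cam fixture bolted to the worktop. Origin on the worktop on the upright spindle's axis; x level from spindle to plunger, z up. Aluminium base plate 12 mm thick, x -36 to +76, y -40 to +40 mm, plus a foot to y +71 (x -7 to +33). Steel plunger housing 36 mm high, x +49 to +73, y -15 to +15.
- spindle (a point): Fixed point on the spindle axis, mid-height of its square, 38 mm above the worktop; axes as the fixture's. Above it a round bearing of radius 20 mm fills 50 to 58 mm above the worktop, so a tool gets onto the square only sideways, and fingers holding the spanner's head do not fit.
- post_top (a point): Top of the steel post that carries the bearing's arm, 59 mm above the worktop, at x +13, y +56 mm on the fixture; radius 12 mm at the top, 9 below. The arm, 18 mm wide, runs from it to the bearing at 50 to 58 mm above the worktop.
- cam (a joint): Angle of the cam about the spindle, rad, positive counter-clockwise seen from above; 0 = high point exactly towards the plunger. Stops at -2.0 and 0.7; starts between -1.3 and -1.0 (high point right of the plunger seen from the robot). Stiff: 0.15 Nm to turn, under 0.25 Nm against the plunger; stays where it is left.
- high_point (a point): High point on the rim of the cam, 32 mm from the spindle axis, 19.5 mm above the worktop; turns with the cam. The cam is a plain steel eccentric disc, radius 22 mm, centre 10 mm off the spindle, 13 to 26 mm above the worktop, with a dark line on top at the high point.
- square (a point): Centre of the square drive, 16 mm across flats, fixed on top of the cam, open from the side between 26 and 50 mm above the worktop; turns with the cam. Its x and y axes stand square to the flats; its x is 0.5 rad counter-clockwise from the high point. A seated spanner's x lies along this x (handle to the robot's side), give or take the play; quarter turns from it also fit.
- plunger (a joint): How far the brass sprung plunger is pushed into its housing, m. 0 = fully out, as while the cam is turned away by more than about 1 rad; 0.0055 with the high point exactly on it, which takes 7.5 N. It moves along the fixture's x.
- plunger_tip (a point): Tip of the plunger's round nose (12 mm thick), 20 mm above the worktop, 26.5 mm from the spindle axis when fully out.
- spanner: Steel open-ended spanner, 138 mm long, 12 mm thick, about 0.09 kg, lying flat. Origin under the jaw's centre; x out of the open mouth, z up. Head x -19.5 to +13 mm, 35 mm wide; jaw gap 19 mm (y -9.5 to +9.5), floor at x -9.5, prongs 8 mm wide with round ends. Handle 14 mm wide, x -18 to -125. It starts in the holder, only the head out.
- jaw (a point): Centre of the spanner's jaw at mid-thickness (6 mm above its underside); same axes as the spanner. Seated when within about 3 mm of the spindle axis, at 32 to 44 mm above the worktop. On the square the jaw has 3 mm of play: up to 0.2 rad of lost turn either way before the flats bite.
- handle (a point): Point on the spanner's handle at x -80 mm, mid-thickness: a place to hold it for turning.
- holder: Grey plastic tunnel fixed on the worktop, 116 mm long, 34 wide, 24 high, open only at its mouth. Origin on the worktop under the mouth; x points level out of the mouth, the tunnel lies at x -116 to 0. Inside 20 mm wide, 18 high. The spanner lies in it along x, jaw centre 25 to 30 mm before the mouth; it is free when the jaw centre is over 126 mm before it.
- beaker: Glass beaker, 56 mm across, 65 mm high, standing loose; origin at its foot. Leave it alone.
- standard_1: Small brown bottle with white cap, 28 mm across, 62 mm high, standing loose; origin at its foot. Leave it alone.
- standard_2: A second small brown bottle like the first, on the other side of the fixture. Leave it alone.
Mind the look-alikes: they are no part of the job. Of the things that look like the spanner, take the one that is farthest to the robot's right at the start.

How it is judged (in metres and radians):
On the way, in this order (a step that is already met when the one before it is completed fails the run):
1. the spanner is drawn fully out of the holder, lies flat on the worktop and has been let go (height (world z) of spanner below 0.004 m and angle between spanner's own z axis and vertical below 0.1 rad and linear speed of spanner below 0.02 m/s and contact force between the fingers and spanner below 0.1 N and (x of jaw in the frame of holder above 0.126 m or y of handle in the frame of holder above 0.05 m or y of handle in the frame of holder below -0.05 m)), for 0.2 s.
2. the spanner's jaw sits on the square of the spindle, between the cam and the arm (horizontal distance between jaw and spindle below 0.006 m and z of jaw in the frame of spindle between -0.009 and 0.009 m), for 0.1 s.
3. the cam is turned with its high point on the plunger, the spanner still on the square (all of step 2 and value of joint cam between -0.2 and 0.2 rad and value of joint plunger above 0.0048 m), for 0.1 s.
At the end, for the whole second after the job is handed in: The cam's high point faces the plunger to within 0.2 rad and the plunger is pushed in by more than 4.8 mm; the spanner lies flat and still on the worktop (origin less than 4 mm above it, tilt under 0.1 rad), let go, its jaw more than 50 mm from the spindle axis (value of joint cam between -0.2 and 0.2 rad and value of joint plunger above 0.0048 m and height (world z) of spanner below 0.004 m and angle between spanner's own z axis and vertical below 0.1 rad and linear speed of spanner below 0.02 m/s and contact force between the fingers and spanner below 0.1 N and horizontal distance between jaw and spindle above 0.05 m); the robot touches nothing.
It fails at once if the fingers push the cam, its square or the plunger (contact force between the fingers and cam above 1 N or contact force between the fingers and plunger above 1 N).
It fails at once if the beaker is shifted by more than 20 mm or tipped (distance of beaker from where it was at the start of the episode above 0.02 m or angle between beaker's own z axis and vertical above 0.3 rad).
It fails at once if the first brown bottle is shifted by more than 20 mm or tipped (distance of standard_1 from where it was at the start of the episode above 0.02 m or angle between standard_1's own z axis and vertical above 0.3 rad).
It fails at once if the second brown bottle is shifted by more than 20 mm or tipped (distance of standard_2 from where it was at the start of the episode above 0.02 m or angle between standard_2's own z axis and vertical above 0.3 rad).
It also fails if it takes over 72 s, if anything falls off the work surface, if the arm or the gripper's body presses on something with over 40 N, if the wrist force passes 120 N, or if a joint passes its speed limit or range.

## Working session

There is one attempt and no reset: what is moved stays moved. The work goes in short steps, Python scripts to look and compute and a tool call to move; the robot and the scene stay as the last step left them, time stands still between calls to the robot, and variables do not carry over. Pictures are saved under pics/ and viewed, at most 10 in all, crops included, and the job is handed in when it is done.

Besides the shell and the picture viewer there is one more tool, called after ">>>" by a JSON object that holds its "name" and its "arguments", one argument or row to a line. play_rows: Moves the arm, as the interface text tells. Its arguments: {"type":"object","properties":{"increments":{"type":"array","items":{"type":"array"}},"force":{"type":"number"}},"required":["increments"]}

```bash
mkdir -p pics; cat > h.py <<'E'
from bench import *
import numpy as np, cv2
def w(s,p): 
    T=np.array(s["world_from_camera"]); return (T[:3,:3]@np.array(p)+T[:3,3])
def save(s,n,crop=None,k=1):
    im=s["color"][:,:,::-1]
    if crop: a,b,c,d=crop; im=im[b:d,a:c]
    cv2.imwrite("pics/"+n,cv2.resize(im,None,fx=k,fy=k,interpolation=cv2.INTER_CUBIC))
def px(s,p):
    T=np.linalg.inv(np.array(s["world_from_camera"])); q=T[:3,:3]@np.array(p)+T[:3,3]
    u=np.array(s["intrinsics"])@q; return u[:2]/u[2]
def ray(s,u,v,z):
    T=np.array(s["world_from_camera"]); d=T[:3,:3]@np.linalg.solve(np.array(s["intrinsics"]),[u,v,1.])
    return T[:3,3]+d*(z-T[2,3])/d[2]
E
python3 - <<'E'
from h import *
np.set_printoptions(precision=1,suppress=True)
a=snapshot("top");b=snapshot("scene")
im=np.hstack([a["color"],b["color"]])[:,:,::-1]
save(a,"top.png",k=1.5);save(b,"scene.png",k=1.5)
for n,s in(("top",a),("scene",b)):
  print(n,np.array(s["world_from_camera"])[:3,3])
  for q in["fixture","spindle","post_top","high_point","plunger_tip","spanner","jaw","handle","holder","beaker","standard_1"]:
    print(q,[(round(r["p"],2),w(s,r["xyz"]),px(s,w(s,r["xyz"]))) for r in pinpoint(q,s)[:4]])
E
```

```text
top [ 333.    58.7 1379.5]
fixture [(0.66, array([ 596.7, -124.7,    0.2]), array([307.1, 175.6])), (0.52, array([ 743.7, -288.6,   -2.7]), array([350.8, 136.9]))]
spindle [(0.89, array([ 597.8, -128.3,   37.6]), array([309.5, 173.3])), (0.55, array([556.4, 250.8,  -2.1]), array([203.2, 185.8])), (0.49, array([719.4,  57.5,  -0.3]), array([257.1, 142.4]))]
post_top [(0.59, array([599.6, -67.4,  59.1]), array([292.8, 171.4]))]
high_point [(0.4, array([ 614.3, -150.3,   21.8]), array([315. , 169.6]))]
plunger_tip [(0.35, array([ 740.8, -292.7,   -3.8]), array([351.9, 137.8]))]
spanner [(0.48, array([554.8, 217. ,  -0.1]), array([212.4, 186.2]))]
jaw [(0.62, array([548.9, 218.7,   2.9]), array([211.8, 187.7])), (0.53, array([334.8, 387.6,   5. ]), array([161.9, 247.7]))]
handle [(0.76, array([409.4, 424.3,   6.3]), array([152.4, 226.2])), (0.61, array([ 593.9, -126.9,   39.6]), array([309.2, 174.3]))]
holder [(0.79, array([557.1, 248.1,   0.9]), array([203.8, 185.5]))]
beaker [(0.53, array([719.6,  59.7,  -1. ]), array([256.5, 142.4]))]
standard_1 [(0.49, array([ 741.4, -290.2,   -1.5])
[... 570 characters left out ...]
125.3,   18.1]), array([304.2, 229.9]))]
spanner [(0.73, array([339.4, 387.8,  -0.2]), array([139.9, 149.6])), (0.6, array([556. , 214.7,  -5.4]), array([226.6, 163. ]))]
jaw [(0.67, array([340.6, 382.3,   3.6]), array([140.6, 149.6])), (0.64, array([555. , 215.9,   1.5]), array([226. , 161.2])), (0.36, array([560. , 244.1,   1.8]), array([223.6, 155. ]))]
handle [(0.74, array([409.4, 421.6,   5. ]), array([157.8, 135.4]))]
holder [(0.69, array([564. , 242.6,   1.5]), array([225.1, 155. ]))]
beaker [(0.88, array([716.4,  56. ,   3.1]), array([299.5, 177. ]))]
standard_1 [(0.71, array([ 745.1, -298.3,   -4.8]), array([384.7, 267.3])), (0.52, array([660.8, 126.5,  -0.8]), array([271., 169.]))]
```

View pics/top.png

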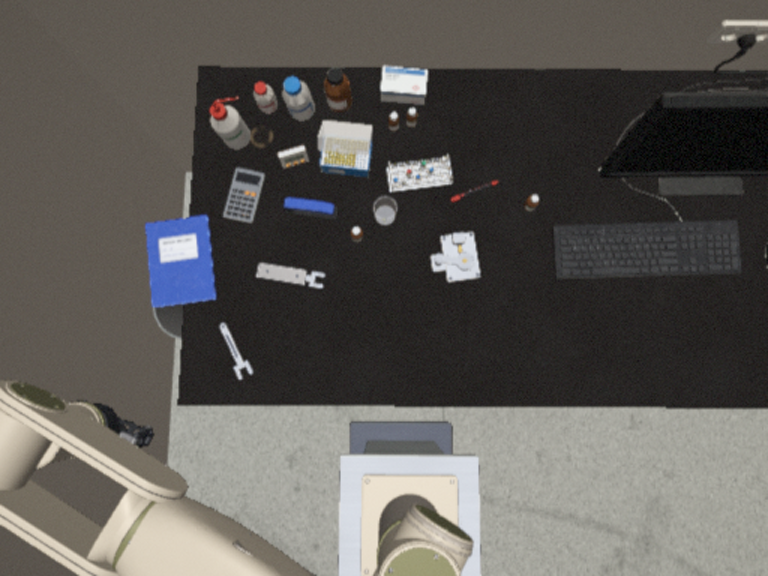

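View pics/scene.png

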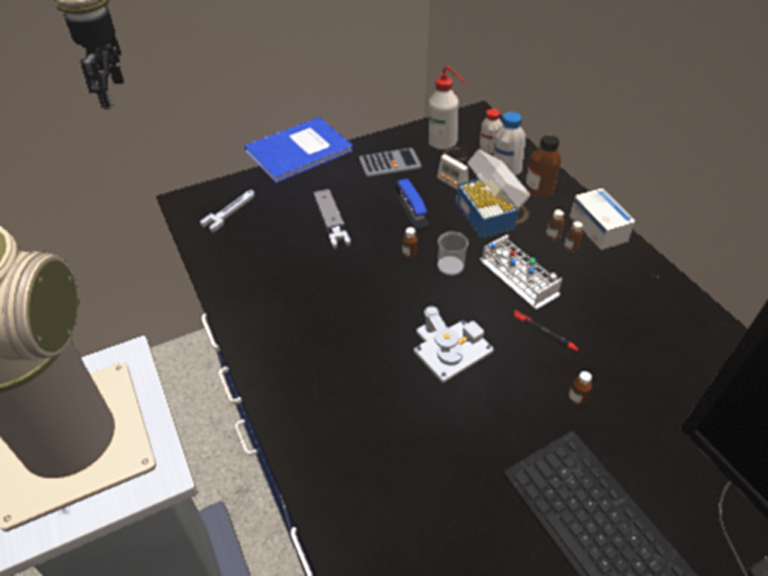

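Two look-alikes show. One is the loose spanner, top crop about (158,235) and scene (152,140), with its jaw at y≈+388. The other is in the grey holder, top (212,186) and scene (226,161), with its jaw at y≈+216. The holder one is farthest to the robot's right and fits the description, so I'll confirm it in a crop.

```bash
python3 - <<'E'
from h import *
np.set_printoptions(precision=1,suppress=True)
s=sense(); print(s["tool_pos"],s["tcp_rot"],s["finger_gap"])
a=snapshot("top");b=snapshot("scene");save(b,"c.png",(170,90,350,270),4)
A=cv2.resize(a["color"][140:260,130:330,::-1],None,fx=4,fy=4,interpolation=cv2.INTER_CUBIC)
B=cv2.resize(b["color"][90:270,130:330,::-1],None,fx=3,fy=3,interpolation=cv2.INTER_CUBIC)
B=B[:,:600]; A=A
cv2.imwrite("pics/c.png",cv2.resize(np.hstack([cv2.resize(A,(800,480))[:, :],np.zeros((480,1,3),np.uint8)]),(800,480)))
for n,q in(("top",a),("scene",b)):
  for k in["holder","spanner"]:
    for r in regions_of(k,q)[:2]:
      m=r["mask"].astype(np.uint8); c=cv2.minAreaRect(cv2.findNonZero(m)); P=[ray(q,*p,20 if k=="holder" else 12)[:2] for p in cv2.boxPoints(c)]
      print(n,k,round(r["p"],2),m.sum(),np.array(P).round(0).tolist())
E
```

```text
[244.5 547.9 231.3] [-180.    -0.   155.9] 85.53797785750332
top holder 0.52 343 [[555.0, 367.0], [594.0, 362.0], [572.0, 242.0], [533.0, 248.0]]
top spanner 0.68 247 [[759.0, 87.0], [759.0, 32.0], [691.0, 32.0], [691.0, 87.0]]
top spanner 0.65 155 [[426.0, 463.0], [444.0, 436.0], [336.0, 362.0], [318.0, 389.0]]
scene holder 0.83 356 [[553.0, 361.0], [598.0, 368.0], [577.0, 229.0], [535.0, 223.0]]
scene spanner 0.69 222 [[321.0, 391.0], [439.0, 477.0], [447.0, 428.0], [330.0, 346.0]]
scene spanner 0.69 120 [[682.0, 179.0], [701.0, 169.0], [665.0, 105.0], [647.0, 114.0]]
```

View pics/c.png

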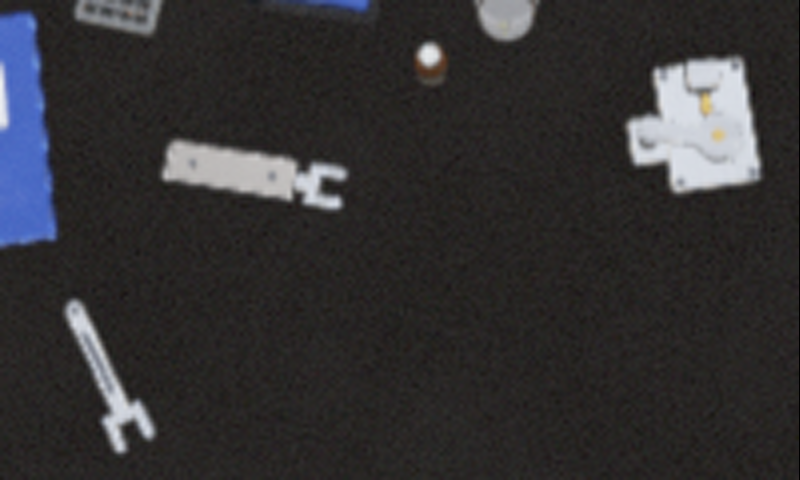

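The crop shows the holder spanner's jaw at about (325,187), opening to the right, and the loose look-alike at (110,375). I'll take the one in the holder and move above its head now.

>>> {"name": "play_rows", "arguments": {
  "increments": [
    [1, [-34.7, -14.8, 8], 0],
    [1, [-34.7, -14.8, 8], 0],
    [1, [-34.7, -14.8, 8], 0],
    [1, [-34.7, -14.8, 8], 0],
    [1, [-34.7, -14.8, 8], 0],
    [1, [-34.7, -14.8, 8], 0],
    [1, [-34.7, -14.8, 8], 0],
    [1, [-34.7, -14.8, 8], 0],
    [1, [-34.7, -14.8, 8], 0],
    [1, [-34.7, -14.8, 8], 0],
    [1, [-34.7, -14.8, 8], 0],
    [1, [-34.7, -14.8, 8], 0]
  ]
}}

```text
time: 2.5
tool_pos: [553.5, 214.4, 135.1]
tcp_rot: [180.0, 0.0, 155.9]
ft_force: [-0.1, 0.1, 0.7]
finger_gap: 85.7
grip_force: 0.0
```

>>> {"name": "play_rows", "arguments": {
  "increments": [
    [1, [0, 0, 0], 0.121],
    [1, [0, 0, 0], 0.121],
    [1, [0, 0, 0], 0.121],
    [1, [0, 0, 0], 0.121],
    [1, [0, 0, 0], 0.121],
    [1, [0, 0, 0], 0.121],
    [1, [0, 0, 0], 0.121],
    [1, [0, 0, 0], 0.121],
    [1, [0, 0, 0], 0.121],
    [1, [0, 0, 0], 0.121],
    [1, [0, 0, 0], 0.121],
    [1, [0, 0, 0], 0]
  ]
}}

```text
time: 3.5
tool_pos: [552.4, 216.0, 135.3]
tcp_rot: [-180.0, -0.0, 79.3]
ft_force: [0.1, -0.4, -0.4]
finger_gap: 85.3
grip_force: 0.0
```

```bash
cat >> h.py <<'E'
def go(x,y,z,yaw):
    s=sense();p=s["tool_pos"];q=np.radians(s["tcp_rot"][2]);d=np.array([x,y,z])-p
    print("at",np.round(p,1),np.round(s["tcp_rot"],2),"tool shift x %.1f y %.1f z %.1f"%(d[0]*np.cos(q)+d[1]*np.sin(q),d[0]*np.sin(q)-d[1]*np.cos(q),-d[2]),"turn %.3f"%-np.radians((yaw-np.degrees(q)+180)%360-180))
E
python3 - <<'E'
from h import *
np.set_printoptions(precision=1,suppress=True)
go(552,216,5,79.5)
s=snapshot("wrist");save(s,"w1.png",k=1.5);print(np.array(s["world_from_camera"])[:3,3])
for q in["jaw","spanner","holder"]:
    print(q,[(round(r["p"],2),w(s,r["xyz"]),px(s,w(s,r["xyz"]))) for r in pinpoint(q,s)[:3]])
E
```

```text
at [552.4 216.  135.3] [-180.    -0.    79.3] tool shift x -0.1 y -0.4 z 130.3 turn -0.003
[568.  295.5 278. ]
jaw [(0.95, array([557.4, 212.7,   4.5]), array([261.6, 184.1]))]
spanner [(0.91, array([556.3, 219.7,   1.1]), array([259.4, 176.7]))]
holder [(0.63, array([559.8, 247.3,  -3.3]), array([257.7, 148.6]))]
```

View pics/w1.png

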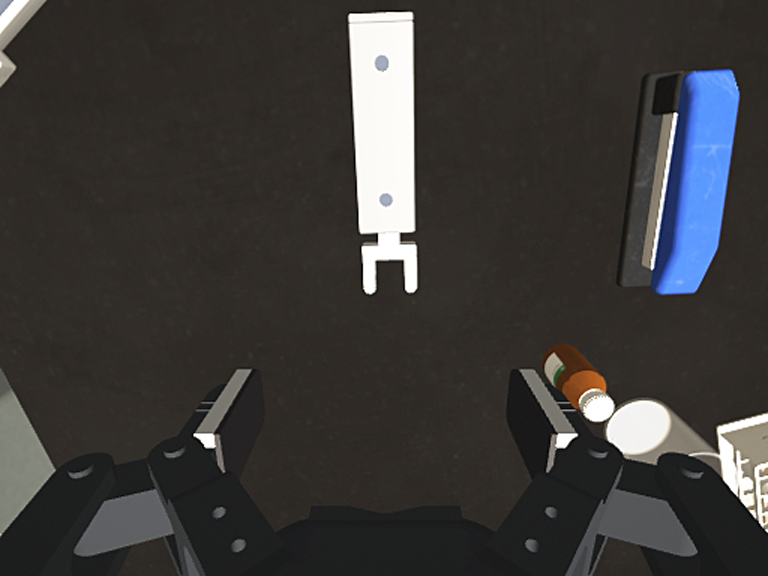

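The wrist view shows the holder mouth edge at (359–414,232) and prong tips at (370,292) and (411,292), in the enlarged picture's pixels. The jaw floor is at y≈259.

```bash
python3 - <<'E'
from h import *
np.set_printoptions(precision=1,suppress=True)
s=snapshot("wrist")
f=lambda u,v,z:ray(s,u/1.5,v/1.5,z)
t=(f(370,292,12)+f(411,292,12))/2; m=(f(359,232,24)+f(414,232,24))/2; e=(f(348,19,24)+f(413,19,24))/2
fl=f(390,259,12)
d=t-e; print("tip",t,"floor",fl,"mouth",m,"end",e,"dir",np.degrees(np.arctan2(*(m-e)[1::-1])),np.degrees(np.arctan2(*(t-m)[1::-1])),np.linalg.norm(m-e))
E
```

```text
tip [554.5 204.5  12. ] floor [558.  226.7  12. ] mouth [559.3 246.7  24. ] end [575.7 357.3  24. ] dir -98.44684154529962 -96.43330506647305 111.85931102559373
```

>>> {"name": "play_rows", "arguments": {
  "increments": [
    [1, [3.2, 3.6, 14], -0.038],
    [1, [0, 0, 30], 0],
    [1, [0, 0, 30], 0],
    [1, [0, 0, 30], 0],
    [1, [0, 0, 20], 0],
    [1, [0, 0, 9.5], 0],
    [1, [0, 0, 0], 0],
    [1, [0, 0, 0], 0]
  ],
  "force": 50
}}

```text
time: 4.42
tool_pos: [556.7, 218.6, 2.2]
tcp_rot: [-180.0, 0.0, 81.9]
ft_force: [0.5, 0.5, 1.8]
finger_gap: 85.4
grip_force: 0.0
```

>>> {"name": "play_rows", "arguments": {
  "increments": [
    [-1, [0, 0, 0], 0],
    [-1, [0, 0, 0], 0],
    [-1, [0, 0, 0], 0],
    [-1, [0, 0, 0], 0],
    [-1, [0, 0, 0], 0],
    [-1, [0, 0, 0], 0],
    [-1, [0, 0, 0], 0],
    [-1, [0, 0, 0], 0]
  ]
}}

```text
time: 5.08
tool_pos: [557.6, 218.8, 3.3]
tcp_rot: [179.9, -0.1, 81.9]
ft_force: [-1.6, -1.8, 6.3]
finger_gap: 33.3
grip_force: 50.4
```

>>> {"name": "play_rows", "arguments": {
  "increments": [
    [-1, [-5, 0, -0.5], 0],
    [-1, [-12, 0, 0], 0],
    [-1, [-15, 0, 0], 0],
    [-1, [-15, 0, 0], 0],
    [-1, [-15, 0, 0], 0],
    [-1, [-15, 0, 0], 0],
    [-1, [-15, 0, 0], 0],
    [-1, [-15, 0, 0], 0],
    [-1, [-15, 0, 0], 0],
    [-1, [-15, 0, 0], 0],
    [-1, [-13, 0, 0], 0],
    [-1, [0, 0, 0], 0]
  ]
}}

```text
time: 6.08
tool_pos: [535.5, 66.8, 3.3]
tcp_rot: [179.9, 0.1, 81.8]
ft_force: [-0.2, -5.7, 8.2]
finger_gap: 33.4
grip_force: 50.7
```

```bash
python3 - <<'E'
from h import *
np.set_printoptions(precision=1,suppress=True)
s=snapshot("scene");save(s,"p1.png",(180,110,340,270),3.5)
for q in["jaw","spanner","handle"]:
    print(q,[(round(r["p"],2),w(s,r["xyz"]),px(s,w(s,r["xyz"]))) for r in pinpoint(q,s)[:3]])
E
```

```text
jaw [(0.72, array([340.5, 379.4,   5. ]), array([140.7, 149.8])), (0.47, array([536.6,  65.8,   1.1]), array([242.2, 196.1]))]
spanner [(0.66, array([341.7, 385.2,   2. ]), array([140.7, 149.3])), (0.63, array([534.4,  66.9,  -2.6]), array([241.4, 197. ]))]
handle [(0.55, array([406.7, 425.4,   5.6]), array([156.6, 134.8])), (0.53, array([546.5, 141.6,   3.8]), array([233.9, 177.1]))]
```

View pics/p1.png

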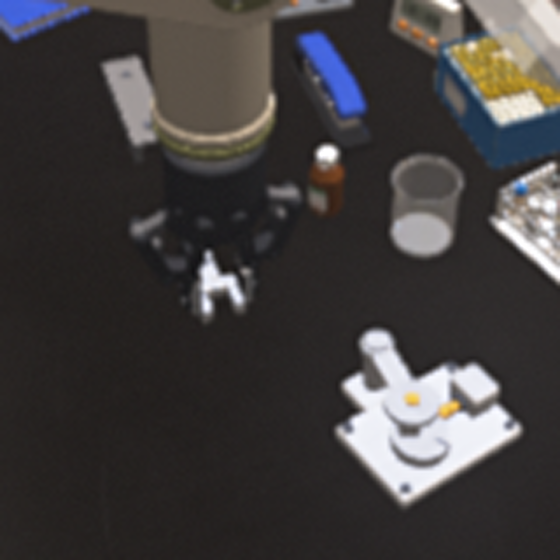

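The scene crop shows the spanner fully out, head in the fingers at crop (220,290), well clear of the beaker. I'll turn it to the seating heading, lay it down and let go.

>>> {"name": "play_rows", "arguments": {
  "increments": [
    [-1, [0, 0, -4], 0],
    [-1, [0, 0, 0], -0.114],
    [-1, [0, 0, 0], -0.114],
    [-1, [0, 0, 0], -0.114],
    [-1, [0, 0, 0], -0.114],
    [-1, [0, 0, 0], -0.114],
    [-1, [0, 0, 0], -0.114],
    [-1, [0, 0, 0], -0.114],
    [-1, [0, 0, 0], -0.114],
    [-1, [0, 0, 0], -0.114],
    [-1, [0, 0, 0], -0.114],
    [-1, [0, 0, 0], -0.114]
  ]
}}

```text
time: 7.28
tool_pos: [534.1, 69.1, 5.7]
tcp_rot: [-179.9, -0.1, 154.0]
ft_force: [-0.3, -0.2, -1.1]
finger_gap: 33.5
grip_force: 49.7
```

>>> {"name": "play_rows", "arguments": {
  "increments": [
    [-1, [0, 0, 2], 0],
    [-1, [0, 0, 2], 0],
    [-1, [0, 0, 0], 0],
    [0.0, [0, 0, 0], 0],
    [0.3, [0, 0, 0], 0],
    [0.5, [0, 0, 0], 0],
    [0.5, [0, 0, 0], 0],
    [0.5, [0, 0, 0], 0],
    [0.5, [0, 0, -10], 0],
    [0.5, [0, 0, -30], 0],
    [0.7, [0, 0, -35], 0],
    [0.7, [0, 0, -35], 0]
  ]
}}

```text
time: 8.28
tool_pos: [534.4, 70.0, 113.4]
tcp_rot: [-180.0, -0.1, 153.7]
ft_force: [1.1, 1.2, -0.2]
finger_gap: 72.2
grip_force: 0.0
```

>>> {"name": "play_rows", "arguments": {
  "increments": [
    [0.3, [0, 0, 0], 0.12],
    [0.3, [0, 0, 0], 0.12],
    [0.3, [0, 0, 0], 0.12],
    [0.3, [0, 0, 0], 0.12],
    [0.3, [0, 0, 0], 0.12],
    [0.3, [0, 0, 0], 0.12],
    [0.3, [0, 0, 0], 0.12],
    [0.3, [0, 0, 0], 0.12],
    [0.3, [0, 0, 0], 0.12],
    [0.3, [0, 0, 0], 0.12],
    [0.3, [0, 0, 0], 0.12],
    [0.3, [0, 0, 0], 0.12]
  ]
}}

```text
time: 9.28
tool_pos: [535.4, 70.1, 113.1]
tcp_rot: [180.0, -0.0, 70.8]
ft_force: [-0.3, 0.6, 0.1]
finger_gap: 55.7
grip_force: 0.0
```

>>> {"name": "play_rows", "arguments": {
  "increments": [
    [0.3, [0, 0, 0], 0.122],
    [0.3, [0, 0, 0], 0.122],
    [0.3, [0, 0, 0], 0.122],
    [0.3, [0, 0, 0], 0.122],
    [0.3, [0, 0, 0], 0.122],
    [0.3, [0, 0, 0], 0.122],
    [0.3, [0, 0, 0], 0.122],
    [0.3, [0, 0, 0], 0.122],
    [0.3, [0, 0, 0], 0.122],
    [0.3, [0, 0, 0], 0.122],
    [0.3, [0, 0, 0], 0.122],
    [0.3, [0, 0, 0], 0.122]
  ]
}}

```text
time: 10.28
tool_pos: [535.4, 70.1, 113.1]
tcp_rot: [-180.0, -0.0, -13.0]
ft_force: [0.7, -0.3, -0.6]
finger_gap: 55.9
grip_force: 0.0
```

```bash
python3 - <<'E'
from h import *
np.set_printoptions(precision=1,suppress=True)
t=sense();print(t["tool_pos"],t["tcp_rot"],t["joint_pos"],t["time"])
s=snapshot("wrist");save(s,"w2.png",k=1.5);print(np.array(s["world_from_camera"])[:3,3])
for q in["jaw","spanner","handle","spindle","post_top","high_point","square","plunger_tip","fixture"]:
    print(q,[(round(r["p"],2),w(s,r["xyz"]),px(s,w(s,r["xyz"]))) for r in pinpoint(q,s)[:3]])
E
```

```text
[535.4  70.1 113.1] [-180.   -0.  -13.] [  2.    3.3 102.4  -0.   74.3 105.1] 10.2833
[615.   51.4 255.8]
jaw [(0.78, array([531.6,  66.8,   7.5]), array([260.6, 193.5]))]
spanner [(0.7, array([536.5,  71.5,   0.7]), array([254.5, 187.6])), (0.24, array([668.9, 127. ,   3.5]), array([149.6,  50.5]))]
handle [(0.64, array([463.6, 100.9,   4.2]), array([242.6, 261.3]))]
spindle [(0.8, array([ 590.7, -127.7,   38.6]), array([510.6,  72. ]))]
post_top [(0.78, array([600.8, -67.8,  60.2]), array([443. ,  75.4]))]
high_point []
square []
plunger_tip [(0.66, array([ 589.2, -126.1,    2.4]), array([471.6,  77.9])), (0.65, array([ 620.5, -120.9,   23.2]), array([485.1,  32.9]))]
fixture [(0.91, array([ 590.3, -122.6,   -0.9]), array([464.5,  77.8]))]
```

View pics/w2.png

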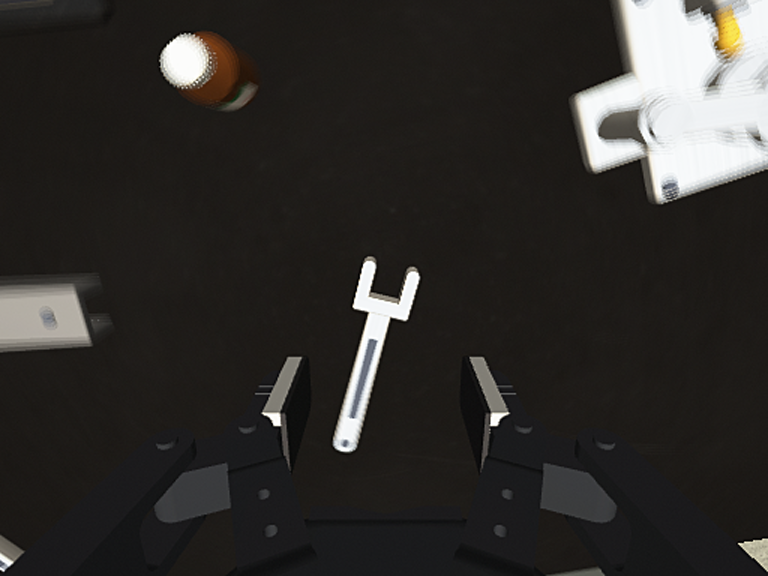

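The spanner lies flat and free: prong tips at (371,262) and (413,271), handle end at (345,445), and the fixture to the upper right.

```bash
python3 - <<'E'
from h import *
np.set_printoptions(precision=1,suppress=True)
s=snapshot("wrist")
f=lambda u,v,z:ray(s,u/1.5,v/1.5,z)
t=(f(371,259,12)+f(414,270,12))/2; e=f(344,451,12)
th=np.arctan2(*(t-e)[1::-1]); u=(t-e)/np.linalg.norm(t-e)
print(t,e,np.linalg.norm(t-e),np.degrees(th)); j=t-13*u; h=j-80*u; print("jaw",j,"handle",h)
go(h[0],h[1],1,np.degrees(th))
E
```

```text
[548.8  62.   12. ] [425.8 123.1  12. ] 137.2929416542376 -26.43040235805714
jaw [537.1  67.7  12. ] handle [465.5 103.4  12. ]
at [535.3  70.  112.3] [180.    0.  -12.6] tool shift x -75.4 y -17.3 z 111.3 turn 0.241
```

>>> {"name": "play_rows", "arguments": {
  "increments": [
    [0.2, [0, 0, 0], 0.1205],
    [0.2, [0, 0, 0], 0.1205],
    [0.2, [-35, 0.5, 0], 0],
    [0.2, [-35, 0.5, 15], 0],
    [0.2, [-7.4, 0.1, 30], 0],
    [0.2, [0, 0, 35], 0],
    [0.2, [0, 0, 22], 0],
    [0.2, [0, 0, 7.5], 0],
    [0.2, [0, 0, 0], 0]
  ],
  "force": 70
}}

```text
time: 11.58
tool_pos: [463.4, 103.4, 0.7]
tcp_rot: [179.9, 0.2, -26.5]
ft_force: [-0.2, 0.3, 0.2]
finger_gap: 51.0
grip_force: 0.0
```

>>> {"name": "play_rows", "arguments": {
  "increments": [
    [-1, [0, 0, 0], 0],
    [-1, [0, 0, 0], 0],
    [-1, [0, 0, 0], 0],
    [-1, [0, 0, 0], 0],
    [-1, [0, 0, 0], 0],
    [-1, [0, 0, 0], 0],
    [-1, [0, 0, 0], 0]
  ]
}}

```text
time: 12.17
tool_pos: [467.5, 103.7, 5.0]
tcp_rot: [-179.9, -0.2, -26.5]
ft_force: [-0.5, 0.3, 6.1]
finger_gap: 11.3
grip_force: 68.8
```

>>> {"name": "play_rows", "arguments": {
  "increments": [
    [-1, [0, 0, -10], 0],
    [-1, [0, 0, -30], 0],
    [-1, [0, 0, -35], 0],
    [-1, [10, 20, 0], 0],
    [-1, [13, 26, 0], 0],
    [-1, [13, 26, 0], 0],
    [-1, [13, 26, 0], 0],
    [-1, [13, 26, 0], 0],
    [-1, [15, 26, 0], 0],
    [-1, [0, 0, 0], 0],
    [-1, [0, 0, 0], 0],
    [-1, [0, 0, 0], 0]
  ]
}}

```text
time: 13.17
tool_pos: [467.8, -65.0, 78.6]
tcp_rot: [-180.0, -0.0, -26.5]
ft_force: [0.1, -0.1, -0.5]
finger_gap: 11.2
grip_force: 68.7
```

```bash
python3 - <<'E'
from h import *
np.set_printoptions(precision=1,suppress=True)
t=sense();print(t["tool_pos"],t["tcp_rot"],t["finger_gap"],t["ft_force"])
s=snapshot("wrist");save(s,"w3.png",k=1.5);print(np.array(s["world_from_camera"])[:3,3])
for q in["jaw","handle","spindle","post_top","high_point","square","plunger_tip","fixture"]:
    print(q,[(round(r["p"],2),w(s,r["xyz"]),px(s,w(s,r["xyz"]))) for r in pinpoint(q,s)[:3]])
E
```

```text
[467.8 -65.   78.6] [-180.    -0.   -26.5] 11.187207083369572 [ 0.1 -0.1 -0.5]
[ 540.9 -101.6  221.4]
jaw [(0.29, array([ 590.2, -124.8,    1.3]), array([254.5,  12. ]))]
handle [(0.66, array([464.5, -67.3,  77.3]), array([262.5, 250.6]))]
spindle []
post_top [(0.71, array([600.8, -67.3,  59.1]), array([141.5,  16.4]))]
high_point []
square []
plunger_tip []
fixture [(0.9, array([ 592.6, -125.3,    3.4]), array([253.6,   7. ]))]
```

View pics/w3.png

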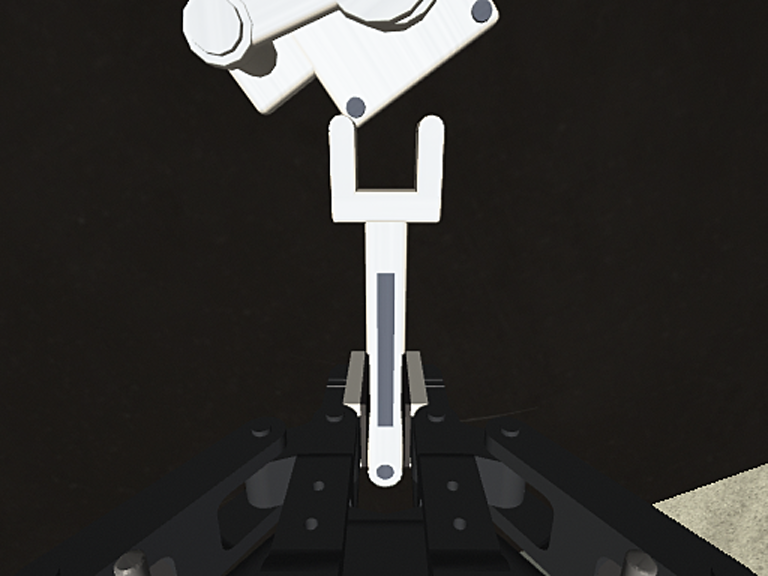

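The view shows the spanner straight in the fingers (jaw centred at x≈386) and the fixture cut off at the top edge. I'll go up and sideways for a clear look.

>>> {"name": "play_rows", "arguments": {
  "increments": [
    [-1, [0, 15, -20], 0],
    [-1, [0, 25, -25], 0],
    [-1, [0, 20, -15], 0],
    [-1, [0, 0, 0], 0],
    [-1, [0, 0, 0], 0],
    [-1, [0, 0, 0], 0]
  ]
}}

```text
time: 14.12
tool_pos: [440.6, -118.3, 137.2]
tcp_rot: [-180.0, 0.0, -26.5]
ft_force: [-0.3, 0.9, -0.9]
finger_gap: 11.2
grip_force: 68.8
```

```bash
python3 - <<'E'
from h import *
np.set_printoptions(precision=1,suppress=True)
t=sense();print(t["tool_pos"],t["tcp_rot"],t["finger_gap"],t["ft_force"])
s=snapshot("wrist");save(s,"w4.png",(90,20,350,215),3);print(np.array(s["world_from_camera"])[:3,3])
for q in["jaw","handle","spindle","post_top","high_point","square","plunger_tip","fixture"]:
    print(q,[(round(r["p"],2),w(s,r["xyz"]),px(s,w(s,r["xyz"]))) for r in pinpoint(q,s)[:3]])
import pickle; pickle.dump(s,open("w4.pkl","wb"))
E
```

```text
[ 440.6 -118.3  137.2] [-180.     0.   -26.5] 11.153438343661662 [-0.3  0.9 -0.9]
[ 514.  -155.   279.9]
jaw []
handle [(0.78, array([ 435.9, -117.2,  136.8]), array([258.3, 255.8]))]
spindle [(0.78, array([ 592.4, -122.7,   38. ]), array([170.6,  17.7]))]
post_top [(0.63, array([599.4, -68. ,  62.2]), array([87.1, 38.7]))]
high_point []
square []
plunger_tip []
fixture [(0.73, array([ 593.4, -124.6,    2.8]), array([183.7,  26.3]))]
```

View pics/w4.png

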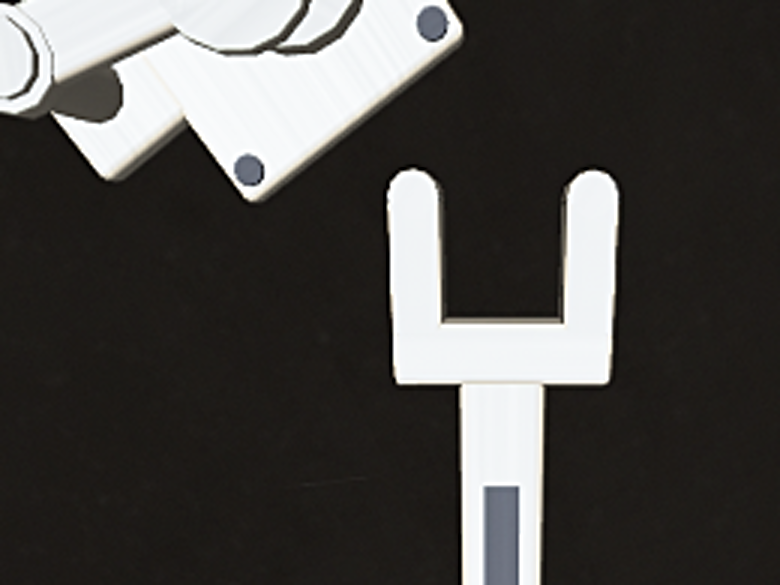

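The crop shows the fixture's near edge, with its bolts at (250,170) and (432,22), and the spindle still cut off at the top. I'll shift forward 45 mm for one more look.

>>> {"name": "play_rows", "arguments": {
  "increments": [
    [-1, [20, 0, 0], 0],
    [-1, [25, 0, 0], 0],
    [-1, [0, 0, 0], 0],
    [-1, [0, 0, 0], 0],
    [-1, [0, 0, 0], 0]
  ]
}}

```text
time: 14.98
tool_pos: [480.6, -138.5, 137.4]
tcp_rot: [180.0, 0.1, -26.5]
ft_force: [0.2, 0.2, -0.4]
finger_gap: 11.5
grip_force: 68.8
```

```bash
python3 - <<'E'
from h import *
np.set_printoptions(precision=1,suppress=True)
t=sense();print(t["tool_pos"],t["tcp_rot"],t["finger_gap"],t["ft_force"])
s=snapshot("wrist");save(s,"w5.png",(60,10,320,205),3);print(np.array(s["world_from_camera"]),s["intrinsics"])
for q in["jaw","handle","spindle","post_top","high_point","square","plunger_tip","fixture"]:
    print(q,[(round(r["p"],2),w(s,r["xyz"]),px(s,w(s,r["xyz"]))) for r in pinpoint(q,s)[:3]])
import pickle; pickle.dump(s,open("w5.pkl","wb"))
E
```

```text
[ 480.6 -138.5  137.4] [180.    0.1 -26.5] 11.541937800177077 [ 0.2  0.2 -0.4]
[[  -0.4   -0.8   -0.3  554.1]
 [  -0.9    0.4    0.1 -175.2]
 [   0.     0.3   -0.9  280. ]
 [   0.     0.     0.     1. ]] [[283.9   0.  256.6]
 [  0.  283.9 191.6]
 [  0.    0.    1. ]]
jaw []
handle [(0.7, array([ 478.8, -138.3,  135. ]), array([257.3, 249.4]))]
spindle [(0.93, array([ 592.3, -128. ,   38.3]), array([181.5,  78.9]))]
post_top [(0.97, array([597.5, -68. ,  61.6]), array([100.3, 109.2])), (0.2, array([ 610.6, -154.5,   18.4]), array([203.4,  43.8]))]
high_point [(0.89, array([ 609.2, -152.5,   17.8]), array([202.2,  46.7])), (0.75, array([ 620.6, -118.9,   22.7]), array([158.7,  52.2]))]
square []
plunger_tip [(0.76, array([ 622. , -120.1,   21.6]), array([159.5,  50. ]))]
fixture [(0.86, array([ 590.3, -126.9,   -1.9]), array([192.3,  84.1]))]
```

View pics/w5.png

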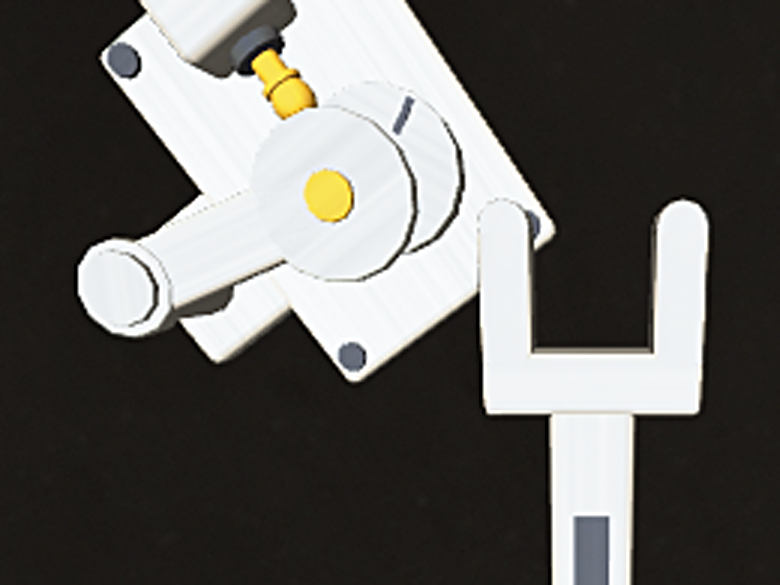

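The crop shows the bearing's yellow centre at (328,195), post top at (118,287), the cam's dark line from (395,132) to (411,97), and the spanner prong tips at (505,198) and (682,198).

```bash
python3 - <<'E'
from h import *
import pickle
np.set_printoptions(precision=1,suppress=True)
s=pickle.load(open("w5.pkl","rb"))
f=lambda u,v,z:ray(s,60+u/3-.3,10+v/3-.3,z)
sp=f(328,195,58.5); po=f(118,287,59); a=f(395,132,26); b=f(411,97,26)
print("spindle",sp,"bear",f(333,193,58),"post",po)
yaw=np.degrees(np.arctan2(*(po-sp)[1::-1]))-np.degrees(np.arctan2(56,13)); print("yaw",yaw,np.linalg.norm((po-sp)[:2]))
print("line",a,b,np.linalg.norm((b-sp)[:2]),"ang",[np.degrees(np.arctan2(*(q-sp)[1::-1])) for q in(a,b)],np.degrees(np.arctan2(*(b-a)[1::-1])))
pl=f(290,95,24);print("plunger ball",pl-sp,np.degrees(np.arctan2(*(pl-sp)[1::-1])))
for z in(143.5,):
  l,r,fl,hd=f(505,198,z),f(682,198,z),f(594,350,z),f(592,545,z)
  t=(l+r)/2;p=np.array([480.6,-138.5]);print("tip-TCP",t[:2]-p,np.linalg.norm(r-l),"floor",fl[:2]-p,"dirs",np.degrees(np.arctan2(*(t-fl)[1::-1])),np.degrees(np.arctan2(*(t-hd)[1::-1])))
E
```

```text
spindle [ 595.6 -125.4   58.5] bear [ 595.5 -126.6   58. ] post [600.7 -67.6  59. ]
yaw 7.996086253494909 58.06347147031888
line [ 607.  -142.7   26. ] [ 612.4 -150.9   26. ] 30.572068048471003 ang [np.float64(-56.56815768999949), np.float64(-56.53765217314193)] -56.472962849943045
plunger ball [ 32.3   3.6 -34.5] 6.351066517299055
tip-TCP [ 81.1 -41.1] 26.32006586735774 floor [ 61.2 -31.3] dirs -26.233352370270964 -26.701396694922163
```

>>> {"name": "play_rows", "arguments": {
  "increments": [
    [-1, [0, 0, 0], 0.025],
    [-1, [-10, -20, 0], 0],
    [-1, [-12, -24, 0], 0],
    [-1, [-10.4, -21.1, 0], 0],
    [-1, [0, 0, 20], 0],
    [-1, [0, 0, 30], 0],
    [-1, [0, 0, 30], 0],
    [-1, [0, 0, 19], 0],
    [-1, [0, 0, 0], 0],
    [-1, [0, 0, 0], 0],
    [-1, [0, 0, 0], 0]
  ]
}}

```text
time: 16.35
tool_pos: [483.9, -66.4, 40.3]
tcp_rot: [-180.0, -0.1, -27.9]
ft_force: [-0.2, 0.2, -0.4]
finger_gap: 11.2
grip_force: 68.8
```

```bash
python3 - <<'E'
from h import *
u=np.array([np.cos(np.radians(-27.9)),np.sin(np.radians(-27.9))]);t=np.array([595.6,-125.7])-78*u
go(t[0],t[1],38,-27.9)
s=snapshot("scene");save(s,"s2.png",(220,160,370,280),5)
E
```

```text
at [483.9 -66.4  40.3] [-1.7997e+02 -1.0000e-01 -2.7920e+01] tool shift x 48.4 y 0.1 z 2.3 turn -0.000
```

View pics/s2.png

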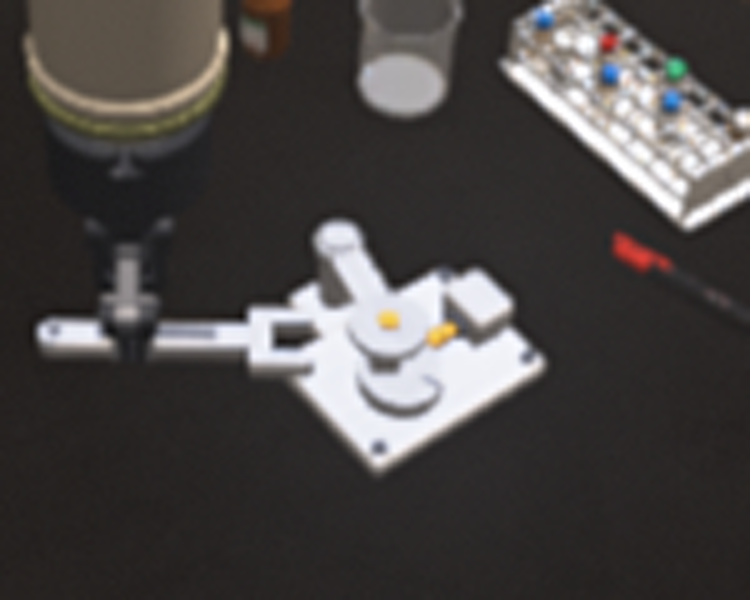

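The scene crop shows the jaw at (285,338), level with the gap under the bearing and pointing at the spindle at (388,340). Sliding on.

>>> {"name": "play_rows", "arguments": {
  "increments": [
    [-1, [5, 0, 2.5], 0],
    [-1, [7, 0, 0], 0],
    [-1, [7, 0, 0], 0],
    [-1, [7, 0, 0], 0],
    [-1, [6, 0, 0], 0],
    [-1, [6, 0, 0], 0],
    [-1, [6, 0, 0], 0],
    [-1, [4.5, 0, 0], 0],
    [-1, [0, 0, 0], 0],
    [-1, [0, 0, 0], 0]
  ]
}}

```text
time: 17.23
tool_pos: [525.8, -88.9, 36.1]
tcp_rot: [180.0, 0.0, -27.9]
ft_force: [-0.6, 0.7, -0.1]
finger_gap: 11.5
grip_force: 68.8
```

```bash
python3 - <<'E'
from h import *
s=sense();y=np.radians(s["tcp_rot"][2]);p=s["tool_pos"];print("jaw est",p[0]+78*np.cos(y)-595.6,p[1]+78*np.sin(y)+125.7,p[2]+1,s["ft_force"],s["wrist_torque"],s["finger_gap"],s["tcp_rot"])
E
```

```text
jaw est -0.9026586551382252 0.30106741697525763 37.12707025167991 [-0.5776656   0.7320797  -0.09989794] [-0.00385247  0.03751778  0.03570926] 11.503545807222386 [ 1.79996772e+02  2.48728461e-02 -2.79246173e+01]
```

>>> {"name": "play_rows", "arguments": {
  "increments": [
    [-1, [0.25, 6.23, 0], -0.08],
    [-1, [0.25, 6.23, 0], -0.08],
    [-1, [0.25, 6.23, 0], -0.08],
    [-1, [0.25, 6.23, 0], -0.08],
    [-1, [0.25, 6.23, 0], -0.08],
    [-1, [0.25, 6.23, 0], -0.08],
    [-1, [0.25, 6.23, 0], -0.08],
    [-1, [0.25, 6.23, 0], -0.08],
    [-1, [0.25, 6.23, 0], -0.08],
    [-1, [0.25, 6.23, 0], -0.08],
    [-1, [0.25, 6.23, 0], -0.08],
    [-1, [0, 0, 0], 0]
  ]
}}

```text
time: 18.23
tool_pos: [522.4, -155.4, 36.2]
tcp_rot: [-180.0, 0.0, 22.7]
ft_force: [-1.0, 0.8, -1.0]
finger_gap: 11.2
grip_force: 68.8
```

```bash
cat > st.py <<'E'
from h import *
np.set_printoptions(precision=2,suppress=True)
s=sense();y=np.radians(s["tcp_rot"][2]);p=s["tool_pos"];print("jaw est",p[0]+78*np.cos(y)-595.6,p[1]+78*np.sin(y)+125.7,p[2]+1,s["ft_force"],s["wrist_torque"],s["finger_gap"],s["tcp_rot"],s["joint_pos"])
c=snapshot("scene")
for q in["high_point","plunger_tip","spindle","jaw","handle"]:
    print(q,[(round(r["p"],2),w(c,r["xyz"])) for r in pinpoint(q,c)[:2]])
E
python3 st.py
```

```text
jaw est -1.2263553674262084 0.36044494009377104 37.1760013179046 [-0.97  0.78 -0.99] [0.28 0.12 0.02] 11.178399133088927 [-179.97    0.01   22.69] [-21.97   9.68 104.27   0.01  66.08  45.34]
high_point [(0.37, array([ 624.22, -138.95,   19.33]))]
plunger_tip [(0.4, array([ 622.33, -124.55,   17.79]))]
spindle [(0.57, array([ 596.21, -126.89,   38.87]))]
jaw [(0.73, array([341.19, 382.69,   5.75])), (0.67, array([ 593.93, -124.5 ,   34.39]))]
handle [(0.64, array([409.68, 422.82,   3.46])), (0.53, array([ 522.88, -161.51,   36.17]))]
```

>>> {"name": "play_rows", "arguments": {
  "increments": [
    [-1, [0.25, 6.23, 0], -0.08],
    [-1, [0.25, 6.23, 0], -0.08],
    [-1, [0.25, 6.23, 0], -0.08],
    [-1, [0.25, 6.23, 0], -0.08],
    [-1, [0.25, 6.23, 0], -0.08],
    [-1, [0, 0, 0], 0],
    [-1, [0, 0, 0], 0]
  ]
}}

```text
time: 19.12
tool_pos: [539.7, -180.8, 36.1]
tcp_rot: [-180.0, 0.0, 45.2]
ft_force: [-1.9, -1.1, -0.9]
finger_gap: 11.7
grip_force: 68.9
```

```bash
cat >> st.py <<'E'
save(c,"s3.png",(255,190,345,260),8)
import pickle;pickle.dump(c,open("s3.pkl","wb"))
E
python3 st.py
```

```text
jaw est -1.0181614756454564 0.34209934873747727 37.09542822939635 [-1.88 -1.12 -0.94] [-0.1   0.29 -0.  ] 11.69383005498513 [-179.98    0.02   45.25] [-23.67  13.12 100.32  -0.01  66.59  21.09]
high_point []
plunger_tip []
spindle [(0.85, array([ 595.71, -126.29,   33.77])), (0.57, array([ 542.55, -187.03,   34.07]))]
jaw [(0.81, array([340.  , 384.32,   5.38]))]
handle [(0.68, array([408.95, 423.37,   4.02])), (0.48, array([ 537.65, -186.74,   35.13]))]
```

View pics/s3.png

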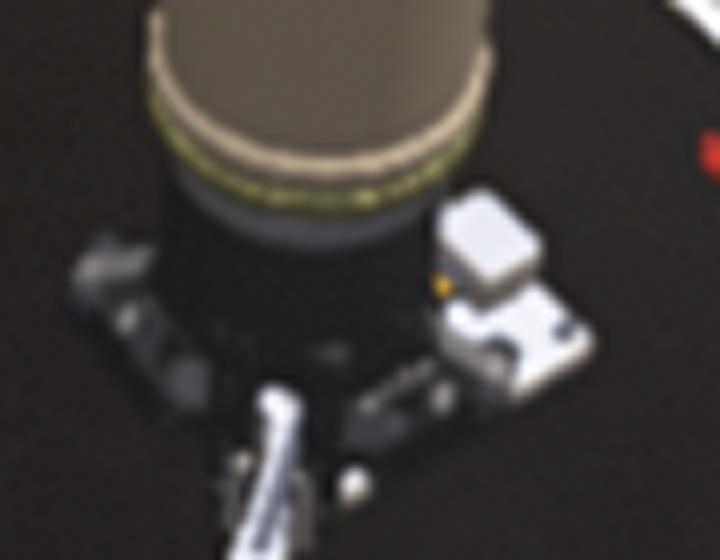

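The crop shows the gripper hiding the cam, with only the housing at (490,235) and the plunger at (443,285) visible. I'm at my picture limit, so I'll use the networks and numbers from here on.

```bash
python3 - <<'E'
from h import *
np.set_printoptions(precision=1,suppress=True)
for n in("top","wrist"):
  c=snapshot(n)
  for q in["high_point","plunger_tip","spindle","jaw","handle","post_top"]:
    print(n,q,[(round(r["p"],2),w(c,r["xyz"]),px(c,w(c,r["xyz"]))) for r in pinpoint(q,c)[:2]])
  if n=="wrist":
    for P in([560,-160.6,44],): print(px(c,P))
E
```

```text
top high_point [(0.41, array([666.6, 128. ,   1.8]), array([237.6, 156.1])), (0.35, array([597.2, -69.4,  57.6]), array([293.3, 172.2]))]
top plunger_tip []
top spindle [(0.63, array([ 598.2, -127.7,   38.6]), array([309.3, 173.1]))]
top jaw [(0.53, array([339.4, 387.5,   6.1]), array([161.9, 246.3])), (0.47, array([ 590.2, -123. ,   33.6]), array([307.8, 175.6]))]
top handle [(0.47, array([412. , 424.9,   5.8]), array([152.3, 225.4])), (0.41, array([ 535. , -182.8,   36.2]), array([325.2, 191.1]))]
top post_top [(0.87, array([598.8, -67.8,  57.4]), array([292.9, 171.8]))]
wrist high_point [(0.7, array([ 625.8, -127.5,   16.4]), array([300.9,  62.5]))]
wrist plunger_tip [(0.62, array([ 624.4, -118.9,   23.5]), array([289.3,  49.7]))]
wrist spindle [(0.96, array([ 593.6, -125.9,   39.9]), array([254.9, 106.8])), (0.69, array([ 590.5, -124.7,    1.3]), array([250.1, 106.9]))]
wrist jaw []
wrist handle [(0.72, array([ 538.2, -183.3,   33.9]), array([256.6, 250.3]))]
wrist post_top []
[255.8 206. ]
```

```bash
cat > line.py <<'E'
from h import *
c=snapshot("wrist"); g=cv2.cvtColor(c["color"],cv2.COLOR_RGB2GRAY)
S=np.array([595.6,-125.7])
A=np.arange(-70,50,3)
for a in A:
  row=[]
  for r in np.arange(20,36,2):
    u=px(c,[S[0]+r*np.cos(np.radians(a)),S[1]+r*np.sin(np.radians(a)),26])
    row.append(int(cv2.getRectSubPix(g,(1,1),(float(u[0]),float(u[1])))[0,0]) if 0<=u[0]<511 and 0<=u[1]<383 else -1)
  print(a,row)
E
python3 line.py
```

```text
-70 [233, 233, 233, 243, 240, 244, 242, 245]
-67 [234, 234, 235, 244, 239, 244, 241, 244]
-64 [234, 232, 236, 245, 240, 245, 243, 243]
-61 [232, 231, 233, 246, 241, 244, 245, 242]
-58 [230, 228, 223, 246, 242, 241, 244, 242]
-55 [229, 229, 228, 240, 244, 240, 245, 243]
-52 [229, 230, 224, 229, 245, 241, 242, 245]
-49 [229, 233, 214, 232, 245, 243, 240, 245]
-46 [232, 234, 229, 230, 248, 244, 241, 242]
-43 [234, 235, 234, 230, 244, 245, 243, 241]
-40 [235, 235, 234, 234, 208, 245, 244, 242]
-37 [235, 234, 236, 235, 234, 241, 246, 245]
-34 [234, 235, 211, 235, 232, 247, 241, 246]
-31 [234, 237, 226, 232, 235, 245, 246, 242]
-28 [235, 236, 203, 231, 235, 222, 245, 246]
-25 [236, 236, 192, 233, 236, 238, 245, 246]
-22 [236, 234, 210, 235, 237, 235, 242, 244]
-19 [236, 233, 204, 236, 237, 236, 245, 243]
-16 [235, 231, 209, 236, 237, 235, 243, 244]
-13 [234, 231, 198, 237, 236, 237, 244, 245]
-10 [234, 231, 226, 236, 235, 239, 245, 244]
-7 [233, 232, 215, 237, 235, 238, 244, 242]
-4 [233, 232, 170, 169, 199, 208, 245, 243]
-1 [232, 231, 94, 98, 98, 109, 248, 227]
2 [232, 231, 237, 247, 242, 242, 68, 162]
5 [232, 231, 203, 237, 235, 240, 142, 196]
8 [231, 231, 201, 237, 236, 242, 157, 204]
11 [231, 231, 215, 236, 236, 241, 146, 199]
14 [231, 231, 230, 237, 238, 239, 102, 173]
17 [231, 231, 238, 236, 238, 234, 254, 94]
20 [232, 231, 231, 235, 238, 206, 246, 246]
23 [232, 231, 233, 233, 237, 243, 244, 243]
26 [233, 230, 227, 232, 237, 237, 245, 244]
29 [233, 230, 211, 235, 235, 236, 244, 245]
32 [233, 230, 189, 236, 233, 247, 246, 244]
35 [234, 231, 226, 235, 234, 245, 242, 241]
38 [235, 232, 236, 233, 229, 241, 242, 243]
41 [235, 234, 236, 230, 233, 242, 243, 244]
44 [234, 234, 235, 232, 243, 244, 244, 241]
47 [233, 235, 228, 235, 245, 244, 241, 243]
```

The dark line is at about -1.5° and the plunger is centred at about +8.5°, so another 0.17 rad is needed.

>>> {"name": "play_rows", "arguments": {
  "increments": [
    [-1, [0.15, 4.7, 0], -0.06],
    [-1, [0.15, 4.7, 0], -0.06],
    [-1, [0.1, 3.9, 0], -0.05],
    [-1, [0, 0, 0], 0],
    [-1, [0, 0, 0], 0],
    [-1, [0, 0, 0], 0]
  ]
}}

```text
time: 20.67
tool_pos: [550.0, -189.3, 36.2]
tcp_rot: [-180.0, 0.0, 55.1]
ft_force: [-3.5, -1.8, -0.3]
finger_gap: 11.6
grip_force: 68.8
```

```bash
sed -i 's/arange(-70,50,3)/arange(-10,31,2)/' line.py; python3 line.py; python3 st.py | head -1
```

```text
-10 [234, 231, 210, 236, 238, 236, 244, 245]
-8 [233, 231, 212, 235, 237, 236, 242, 243]
-6 [233, 232, 197, 236, 236, 236, 244, 243]
-4 [233, 232, 200, 237, 236, 238, 244, 242]
-2 [233, 232, 226, 237, 235, 238, 245, 246]
0 [232, 232, 224, 237, 235, 237, 253, 129]
2 [233, 231, 230, 238, 234, 239, 83, 157]
4 [232, 232, 225, 235, 233, 246, 123, 189]
6 [232, 231, 120, 99, 98, 123, 137, 198]
8 [231, 231, 131, 97, 97, 113, 144, 203]
10 [232, 231, 180, 215, 240, 236, 144, 202]
12 [231, 231, 224, 239, 235, 240, 130, 188]
14 [231, 230, 221, 237, 235, 240, 92, 169]
16 [231, 231, 236, 237, 236, 238, 159, 120]
18 [231, 231, 230, 237, 236, 237, 245, 223]
20 [232, 231, 231, 237, 237, 237, 245, 246]
22 [232, 231, 229, 237, 237, 236, 245, 244]
24 [233, 230, 228, 236, 237, 235, 244, 244]
26 [233, 230, 222, 236, 237, 234, 245, 244]
28 [232, 230, 212, 235, 237, 222, 244, 243]
30 [233, 230, 200, 234, 237, 220, 244, 246]
jaw est -0.9018162814030575 0.37301974305869123 37.26884148959195 [-3.02 -0.58 -0.93] [-0.32  0.57 -0.01] 11.445233711058433 [180.     0.01  55.08] [-24.03  14.85  98.25  -0.01  66.9   10.89]
```

The cam is at about -0.02 rad. I'll back off through the play so the flats are free.

>>> {"name": "play_rows", "arguments": {
  "increments": [
    [-1, [0.1, -3.9, 0], 0.05],
    [-1, [0.1, -3.9, 0], 0.05],
    [-1, [0.1, -3.9, 0], 0.05],
    [-1, [0.1, -3.9, 0], 0.05],
    [-1, [0, 0, 0], 0],
    [-1, [0, 0, 0], 0]
  ]
}}

```text
time: 21.52
tool_pos: [539.1, -179.0, 36.8]
tcp_rot: [179.9, -0.1, 43.8]
ft_force: [-0.6, 0.2, -1.0]
finger_gap: 11.4
grip_force: 68.9
```

```bash
sed -i 's/arange(-10,31,2)/arange(-2,17,2)/' line.py; cat >> line.py <<'E'
hsv=cv2.cvtColor(c["color"],cv2.COLOR_RGB2GRAY)
m=((g>80)&(g<140)).astype(np.uint8); n,l,st,ce=cv2.connectedComponentsWithStats(m)
for i in range(1,n):
  if st[i,4]>80: 
    pts=np.argwhere(l==i)[:,::-1].astype(np.float32); v=cv2.fitLine(pts,cv2.DIST_L2,0,.01,.01).ravel()
    P=[ray(c,ce[i][0]+k*v[0],ce[i][1]+k*v[1],43) for k in(-30,30)]; d=P[1]-P[0]; print("blob",st[i],ce[i].round(1),"dir %.1f"%np.degrees(np.arctan2(d[1],d[0])),np.round(P,1).tolist())
E
python3 line.py; python3 st.py | head -1
```

```text
-2 [232, 232, 235, 236, 235, 238, 244, 247]
0 [232, 232, 234, 236, 234, 237, 253, 93]
2 [231, 232, 230, 238, 235, 238, 84, 159]
4 [232, 232, 200, 250, 242, 245, 121, 189]
6 [231, 231, 100, 94, 100, 115, 137, 198]
8 [230, 231, 97, 97, 97, 116, 146, 202]
10 [230, 231, 190, 226, 231, 246, 144, 201]
12 [231, 231, 236, 239, 234, 239, 128, 187]
14 [230, 231, 235, 237, 235, 239, 88, 168]
16 [231, 231, 236, 237, 236, 237, 200, 115]
blob [306   0  41  31  85] [324.9  15.4] dir -81.0 [[639.6, -109.4, 43.0], [643.5, -133.9, 43.0]]
blob [303  10  23  21 208] [314.6  19.7] dir -82.2 [[635.8, -107.4, 43.0], [639.2, -132.0, 43.0]]
blob [379  19  16  20 221] [386.5  28.7] dir 19.0 [[645.7, -147.7, 43.0], [666.5, -140.6, 43.0]]
blob [171 105  15  16 176] [178.1 112.4] dir -105.6 [[571.5, -89.4, 43.0], [564.5, -114.5, 43.0]]
blob [271 171   9  15  98] [274.4 178.4] dir -134.6 [[587.1, -145.6, 43.0], [565.2, -167.8, 43.0]]
blob [ 252  182   11  102 1051] [256.7 231.9] dir 43.6 [[535.8, -183.0, 43.0], [561.4, -158.6, 43.0]]
blob [218 234  25  36 356] [235.7 251.7] dir 33.2 [[516.4, -180.9, 43.0], [547.5, -160.6, 43.0]]
blob [271 234  25  35 352] [277.5 251.7] dir -125.7 [[558.7, -172.3, 43.0], [537.0, -202.5, 43.0]]
blob [251 310  12  10  86] [256.2 314.2] dir -29.2 [[494.0, -198.6, 43.0], [525.5, -216.2, 43.0]]
jaw est -0.24038941136518588 0.5141416603653255 37.746426905401805 [-0.22 -0.67 -0.7 ] [-0.02  0.08  0.06] 11.101558084268722 [179.94  -0.05  43.81] [-23.57  12.82 100.59   0.02  66.51  22.61]
```

>>> {"name": "play_rows", "arguments": {
  "increments": [
    [-1, [0.1, -3.5, 0], 0.045],
    [-1, [0.1, -3.5, 0], 0.045],
    [-1, [0.1, -3.5, 0], 0.045],
    [-1, [0, 0, 0], 0],
    [-1, [0, 0, 0], 0],
    [-1, [-3, 0, 0], 0],
    [-1, [-5, 0, 0], 0],
    [-1, [-6, 0, 0], 0],
    [-1, [0, 0, 0], 0]
  ]
}}

```text
time: 22.62
tool_pos: [519.3, -180.1, 36.1]
tcp_rot: [-180.0, 0.0, 36.0]
ft_force: [-0.8, 0.4, -0.9]
finger_gap: 11.4
grip_force: 68.9
```

```bash
python3 line.py|grep -v "^blob"; python3 st.py | head -1
```

```text
-2 [236, 236, 233, 233, 237, 238, 246, 249]
0 [236, 236, 233, 232, 237, 238, 177, 110]
2 [236, 236, 232, 234, 236, 239, 93, 165]
4 [236, 236, 232, 233, 244, 244, 133, 192]
6 [236, 236, 232, 235, 92, 95, 143, 199]
8 [237, 236, 232, 234, 99, 95, 150, 203]
10 [236, 235, 232, 232, 226, 238, 148, -1]
12 [236, 235, 232, 232, 239, 239, 132, -1]
14 [236, 235, 231, 232, 238, 239, 99, -1]
16 [236, 235, 232, 232, 238, 239, 156, -1]
jaw est -12.723955528397369 -8.366664696691103 37.193762905857476 [-0.55 -0.22 -0.59] [-0.03  0.03 -0.02] 11.573666653084553 [-179.99    0.01   35.94] [-24.43  10.38 103.48  -0.01  66.16  29.64]
```

>>> {"name": "play_rows", "arguments": {
  "increments": [
    [-1, [-10, 0, 0], 0],
    [-1, [-20, 0, 0], 0],
    [-1, [-30, 0, 0], 0],
    [-1, [-30, 0, 0], 0],
    [-1, [-20, 0, 0], 0],
    [-1, [0, 0, 10], 0],
    [-1, [0, 0, 12], 0],
    [-1, [0, 0, 5], 0],
    [-1, [0, 0, 2], 0],
    [-1, [0, 0, 1], 0],
    [-1, [0, 0, 1], 0],
    [-1, [0, 0, 0], 0]
  ]
}}

```text
time: 23.97
tool_pos: [431.8, -243.6, 5.4]
tcp_rot: [180.0, -0.0, 36.0]
ft_force: [0.3, 1.2, -0.6]
finger_gap: 11.6
grip_force: 68.9
```

>>> {"name": "play_rows", "arguments": {
  "increments": [
    [-1, [0, 0, 1], 0],
    [-1, [0, 0, 0], 0],
    [-0.6, [0, 0, 0], 0],
    [-0.4, [0, 0, 0], 0],
    [-0.2, [0, 0, 0], 0],
    [0, [0, 0, 0], 0],
    [0, [0, 0, 0], 0],
    [0.1, [0, 0, -5], 0],
    [0.1, [0, 0, -25], 0],
    [0.1, [0, 0, -40], 0],
    [0.1, [0, 0, -40], 0],
    [0.1, [0, 0, -30], 0]
  ]
}}

```text
time: 24.97
tool_pos: [431.8, -244.3, 147.9]
tcp_rot: [179.9, -0.0, 36.0]
ft_force: [0.6, -0.1, 0.6]
finger_gap: 47.0
grip_force: 0.0
```

```bash
python3 - <<'E'
from h import *
np.set_printoptions(precision=1,suppress=True)
s=sense();print(s["tool_pos"],s["finger_gap"],s["ft_force"],s["qd"])
for n in("wrist","scene"):
  c=snapshot(n)
  for q in["jaw","spanner","handle","spindle","high_point","plunger_tip","beaker","standard_1"]:
    print(n,q,[(round(r["p"],2),w(c,r["xyz"])) for r in pinpoint(q,c)[:3]])
E
```

```text
[ 431.8 -244.3  147.9] 46.983999355523316 [ 0.6 -0.1  0.6] [ -0.1 -20.4 -19.4  -0.1  38.9  -0. ]
wrist jaw [(0.83, array([ 495.3, -199.4,    5.2]))]
wrist spanner [(0.82, array([ 495.7, -194.5,   -2.2]))]
wrist handle [(0.79, array([ 427.6, -246.7,    3.4]))]
wrist spindle []
wrist high_point []
wrist plunger_tip []
wrist beaker []
wrist standard_1 []
scene jaw [(0.89, array([ 493.5, -196.1,    1.2])), (0.48, array([338.6, 383.8,   3.5]))]
scene spanner [(0.64, array([ 493.8, -200.1,   -0.7])), (0.35, array([340.1, 385.1,   4. ]))]
scene handle [(0.82, array([ 432.1, -250.8,    2.4]))]
scene spindle [(0.62, array([ 595.8, -127.4,   37.5])), (0.55, array([596.3, -73.5,  56.5]))]
scene high_point [(0.42, array([ 624.3, -119.2,   18.4]))]
scene plunger_tip []
scene beaker [(0.64, array([722.5,  54.8,   1.1]))]
scene standard_1 [(0.7, array([ 746.3, -298.3,   -6.1]))]
```

The spanner is flat on the worktop and let go, with its jaw about 125 mm from the spindle. The bottle the networks found and the beaker read as before. I'll let the arm settle and hand in.

>>> {"name": "play_rows", "arguments": {
  "increments": [
    [0.1, [0, 0, 0], 0],
    [0.1, [0, 0, 0], 0],
    [0.1, [0, 0, 0], 0],
    [0.1, [0, 0, 0], 0]
  ]
}}

```text
time: 26.2
tool_pos: [431.3, -243.9, 144.3]
tcp_rot: [180.0, 0.0, 36.0]
ft_force: [0.5, 0.5, -0.2]
finger_gap: 46.6
grip_force: 0.0
```

```bash
python3 -c "
from bench import *
print(hand_in())"
```

```text
the job is handed in; nothing more can be done
None
```

The job is handed in at about 26 s, but no verdict came back; by my measurements the cam's high point is on the plunger to within about 0.02 rad, and the spanner lies flat and released with its jaw about 125 mm from the spindle (I viewed 11 pictures, one over the limit of 10).

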